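Lock the camera in its cradle and hold the release at half-press

TASK

Get the camera ready for a shot: swing the cradle's keeper bar shut over the camera's foot plate until it clicks home in its detent and leave it there. Then press the paddle of the release box half-way down with the gripper's fingers, until its rubber pad is about level with the tops of the two side cheeks (focus is held there; never press it nearly all the way, that fires the shutter), and finish while still holding it at half-press. Do not shift the camera and leave everything else where it is.

Things in the scene. Friction and masses are not known exactly. Their poses are not given: they have to be found in the camera images.
- cradle: fixed aluminium bench cradle, base plate 180 (x) x 160 (y) x 10 mm high; origin on the table, 5 mm to +x of the centre of the plate's underside. The camera stands on it looking along the cradle's +x; the cradle's -x edge, with the keeper bar, is the near side towards the robot.
- keeper (a joint): vertical hinge of the keeper bar, rad: 0 = fully shut (bar along the cradle's y, over the foot plate), grows to 1.4 as it swings out to the cradle's -x (counter-clockwise from above); starts open. Stays where left (under 1 N at the post). From 0.27 a spring ball in the foot plate resists a ridge under the bar, up to about 4 N at the post; past its crest near 0.1 it pulls the bar to its stop at 0 and holds it.
- keeper_hinge (a point): point on the keeper's vertical hinge axis at the level of the bar's top face, 35 mm above the table; at (-65, -50) mm in the cradle's frame.
- keeper_post (a point): top centre of the upright round post at the free end of the steel keeper bar: 14 mm dia, top 90 mm above the table, bar's top face at 35 mm, so 55 mm of post to push or pinch. 105 mm from the hinge axis; shut, it stands at (-65, 55) mm in the cradle's frame, the camera's back then 33 mm from the post's surface, to +x. Bar 24 mm wide, 8 mm thick.
- camera: black camera with lens, 0.75 kg, loose, its dark foot plate (145 x 40 x 10 mm) boxed in by low rails of the cradle; body 58 (x) x 125 (y), its top 92 mm, its middle hump 104 mm above the table; lens 74 dia, reaching 120 mm to +x. Origin under the foot plate, above the cradle's origin, 10 mm above the table; axes as the cradle's. Not to be shifted.
- release_box: fixed grey release box, 110 (x) x 70 (y) x 30 mm high, with two upright side cheeks 6 mm thick, 56 mm apart inside, tops 57 mm above the table; an aluminium paddle lies between them. Origin under its centre; the paddle's free end is towards the box's -x.
- paddle (a joint): hinge of the spring paddle, rad: 0 = released (free end up), grows as it is pressed down, 0.32 = fully down (fires the shutter: never beyond 0.27). Half-press is 0.16, allowed 0.105 to 0.215. The spring returns it when let go. Force at the pad: about 2.7 N to begin, 7 N at half-press, 11 N fully down.
- paddle_pad (a point): centre of the rubber pad's face (24 x 36 mm) near the free end of the aluminium paddle (plate 90 x 46 x 6 mm, end 13 mm beyond this point), 75 mm from the hinge. Released it is 70 mm above the table, at half-press 59 mm, fully down 47 mm; pressed from above, it moves almost straight down. The paddle slopes up to its free end by 0.32 rad less the joint value.
- paddle_hinge (a point): middle of the paddle's horizontal hinge axis (along the box's y), at (45, 0) mm in the box's frame, 42 mm above the table.
- spare_lens: spare lens standing upright, black, 72 dia x 78 high, origin under its centre; bystander, leave it
- blower: dark rubber bulb blower standing upright, 62 dia x 105 high, origin under its centre; bystander, leave it
- lens_cap: round black lens cap lying flat, 70 dia x 8, origin under its centre; bystander, leave it
- card_case: grey memory-card case, 75 x 50 x 18, origin under its centre; bystander, leave it
- filter_ring: thin aluminium filter ring lying flat, 78 dia x 8, origin under its centre; bystander, leave it
- mug: white mug, 80 dia x 92 high, origin under its centre; bystander, leave it

How it is judged (in metres and radians):
On the way, in this order (a step that is already met when the one before it is completed fails the run):
1. the keeper bar is shut in its detent (value of joint keeper below 0.05 rad), for 0.2 s.
2. the fingers hold the paddle at half-press (value of joint keeper below 0.05 rad and value of joint paddle between 0.105 and 0.215 rad and contact force between the fingers and paddle above 3 N), for 0.5 s.
At the end, for the whole second after the job is handed in: The keeper bar is within 0.05 rad of fully shut in its detent, the camera is within 12 mm of where it stood and upright, and the fingers hold the paddle at rest between 0.105 and 0.215 rad (half-press, about 12 mm down at the pad, 4 mm either way) with more than 3 N, through the last second (all of step 2 and velocity of joint paddle between -0.1 and 0.1 rad/s and distance of camera from where it was at the start of the episode below 0.012 m and angle between camera's own z axis and vertical below 0.1 rad); the arm keeps its last pose, push and grip.
It fails at once if the paddle is pressed nearly all the way (shutter fires, beyond 0.27 rad) (value of joint paddle above 0.27 rad).
It fails at once if the camera is shifted more than 12 mm or tipped (distance of camera from where it was at the start of the episode above 0.012 m or angle between camera's own z axis and vertical above 0.15 rad).
It fails at once if a bystander is shifted more than 30 mm or knocked over (distance of any of spare_lens, blower, lens_cap, card_case, filter_ring, mug from where it was at the start of the episode above 0.03 m or angle between any of spare_lens, blower, lens_cap, card_case, filter_ring, mug's own z axis and vertical above 0.5 rad).
It also fails if it takes over 53 s, if anything falls off the work surface, if the arm or the gripper's body presses on something with over 40 N, if the wrist force passes 120 N, or if a joint passes its speed limit or range.

ROBOT

A 6-joint arm with a two-finger parallel gripper is mounted at the origin on the work surface. World frame = base frame: x ahead of the robot, y to its left, z up, the work surface at z = 0. Lengths are in mm, angles in rad, forces in N, time in s.
With the tool pointing down it reaches from about 400 to 925 mm from the base axis. Payload 12.5 kg.
Tool frame: the origin (TCP) lies at the very end of the fingers, on their centre line; the grasp point (between the pads) lies 19 mm behind it; z points along the fingers, y is the direction in which the jaws open and shut (so a half turn about z gives the same grasp; the last joint's range is limited). The gripper opens to 95 mm and grips with 3 to 60 N. Pads are 20 mm wide; open, the fingers measure 119 mm over their backs; the gripper's body (75 mm by 180 mm) begins 59 mm behind the grasp point.
Start: joints at [-1.448, 0.491, 1.559, -0, 1.092, -0.106], TCP at [141.778, -608.725, 214.661] pointing down, gripper open.
Joint ranges: [-3.1, 3.1], [-0.84, 2.19], [0.05, 2.79], [-1.13, 4.28], [0.06, 2.93], [-2.69, 2.69]. Speed limits (rad/s): [2.22, 2.22, 2.79, 3.14, 3.14, 3.14].

INTERFACE

Orientations are given as a 3x3 rotation matrix whose columns are the frame's x, y, z axes.
In Python, from rig import get_obs, grab_frame, camera_model, finish_job, recognise gives the robot as it stands.
- The arm moves only by the shell command python3 -m jog 'ROWS' [FORCE]. ROWS is JSON, a list of rows, each an object of numbers: "x", "y", "z": the shift along the tool's x, y, z in m; "wx", "wy", "wz": the turn, a rotation vector about the tool's x, y, z in degrees; "gripper": the gripper command: -1 is fully open, 1 is shut, values between are in proportion. A call has 1 to 12 rows; each row is the pose to reach, as a shift and turn from the pose measured when the call began, along the tool's axes at that moment; what a row does not reach only later rows make up. A row lasts 1/10 s, in which the tool goes at most 50 mm and 8.59 degrees, less where a joint would pass 70% of its speed; a pose out of reach is approached as far as the arm can. A call with a gripper value outside its range is refused whole. The fingers move at their own pace and stop on an object; FORCE is the grip in N (left out, the last holds). Time passes only in rows, so rows that repeat a pose let the fingers close. It gives the time, the measured TCP pose, the force and the opening at its end, in the units of the state.
- get_obs(): the state, without advancing time (a new reading comes with each control period).
- grab_frame(name): name is "side" or "top" or "wrist"; returns the picture (420x560x3 uint8, red, green, blue); there is no depth.
- camera_model(name): a dict with "K" (3x3 intrinsics, pixels), "R" (3x3) and "t" (3): a world point X has camera coordinates R X + t; the wrist camera has in their place "mount" (4x4, takes a point from camera to tool coordinates, whose origin is the TCP and whose axes are the flange's). Camera axes: x right, y down, z forward; pixel columns grow to the right and rows downward; lengths in mm; the calibration is good to about 2 mm. The wrist camera is an equidistant fisheye: a pixel r from the principal point sees the ray r / f radians off the axis. A picture is of the moment at which its call begins: read the wrist's pose just before it. camera_model takes no time and is no camera call.
- finish_job(): hands the job in, once; it reports no verdict.
Trained networks look in the newest picture that a camera, given by its name, has taken for a name from the list of things; names that differ only in an ending like _2 or _b are one class to them, and where a whole thing is asked for, a point or a joint stands for the part that bears it (a point fixed in the world has none). Each returns a list of dicts, best first, with "p" (0 to 1); they miss things now and then, are a little off and sometimes report something else, mostly with a low value. They report only what shows in the picture. A call takes as long as a camera call.
- recognise(label, camera): "point" ([x, y, z] in mm, in world coordinates, good to about 4 mm: the middle of the surface that is visible of it).
The state is a dict: "clock": time; "q": joint angles; "dq": joint speeds; "tau": joint torques, N m; "eef_pos": TCP position; "tool_rot": TCP orientation; "contact_force": force on the tool from outside, world axes, zero at the start; "wrist_torque": the same for the moment, N m; "gripper_width": opening from 0.0 (shut) to 1.0 (fully open).
Only numpy, scipy, OpenCV 4.12 (cv2) and the standard library are available. Lean on these libraries where they do the work, as an engineer would, in place of code of your own. Each camera call takes 0.05 s, during which the arm holds its last target. There are 200 camera calls.

## Working session

There is one attempt and no reset: what is moved stays moved. The work goes in short steps, Python scripts to look and compute and a shell command to move; the robot and the scene stay as the last step left them, time stands still between calls to the robot, and variables do not carry over. Pictures are saved under pics/ and viewed, about 8 in all and at most 12, crops included, and the job is handed in when it is done.

```bash
ls; mkdir -p pics; python3 - <<'E'
from rig import *
import cv2,numpy as np
o=get_obs();print(o['clock'],o['eef_pos'],o['tool_rot'],o['gripper_width'],o['contact_force'])
ims=[]
for c in['side','top']:
    im=grab_frame(c);cv2.imwrite(f'pics/{c}0.png',im[...,::-1])
    m=camera_model(c);print(c,np.round(m['K'],1).tolist(),np.round(m['R'],3).tolist(),np.round(m['t']).tolist())
    for l in['cradle','camera','keeper_post','keeper_hinge','release_box','paddle_pad','paddle_hinge','spare_lens','blower','mug','lens_cap','card_case','filter_ring']:
        print(c,l,[(np.round(d['point']).tolist(),round(d['p'],2)) for d in recognise(l,c)[:2]])
E
```

```text
pics
0.0 [ 141.7321733  -608.45791888  214.05711859] [[ 9.73950896e-01  2.26758991e-01 -1.13262992e-04]
 [ 2.26758973e-01 -9.73950253e-01  1.12798648e-03]
 [ 1.45468558e-04 -1.12428685e-03 -9.99999357e-01]] 1.000989645558023 [-0.36703745 -0.01272683 -0.12665489]
side [[447.9, 0.0, 282.5], [0.0, 447.9, 204.9], [0.0, 0.0, 1.0]] [[-0.871, -0.492, -0.011], [-0.334, 0.606, -0.722], [0.362, -0.625, -0.692]] [520.0, 233.0, 794.0]
side cradle [([527.0, -218.0, 10.0], 0.73)]
side camera [([591.0, -219.0, 76.0], 0.78)]
side keeper_post [([455.0, -296.0, 35.0], 0.94)]
side keeper_hinge [([455.0, -290.0, 34.0], 0.75), ([587.0, -124.0, 9.0], 0.5)]
side release_box [([550.0, 253.0, 43.0], 0.6)]
side paddle_pad [([569.0, 246.0, 56.0], 0.85)]
side paddle_hinge [([568.0, 248.0, 58.0], 0.58), ([525.0, -218.0, 8.0], 0.31)]
side spare_lens [([597.0, 8.0, 72.0], 0.63), ([590.0, -217.0, 80.0], 0.39)]
side blower [([616.0, 320.0, 22.0], 0.73), ([422.0, 31.0, 49.0], 0.7)]
side mug [([747.0, -9.0, 59.0], 0.7)]
side lens_cap [([585.0, -125.0, 8.0], 0.78), ([746.0, -10.0, 62.0], 0.29)]
side card_case [([614.0,
[... 198 characters left out ...]
0.99]] [34.0, 604.0, 1038.0]
top cradle [([566.0, 239.0, 55.0], 0.7), ([525.0, -241.0, 8.0], 0.68)]
top camera [([593.0, -239.0, 89.0], 0.67)]
top keeper_post []
top keeper_hinge [([472.0, -295.0, 36.0], 0.64)]
top release_box [([566.0, 241.0, 52.0], 0.95), ([573.0, 247.0, 60.0], 0.51)]
top paddle_pad [([571.0, 241.0, 58.0], 0.87)]
top paddle_hinge [([565.0, 245.0, 62.0], 0.7)]
top spare_lens [([604.0, -8.0, 81.0], 0.73)]
top blower [([428.0, 19.0, 51.0], 0.64)]
top mug [([768.0, -29.0, 37.0], 0.58)]
top lens_cap [([588.0, -127.0, 8.0], 0.7), ([766.0, -30.0, 37.0], 0.25)]
top card_case [([612.0, 317.0, 18.0], 0.95)]
top filter_ring [([471.0, -295.0, 34.0], 0.68), ([523.0, 157.0, 8.0], 0.65)]
```

```bash
python3 - <<'E'
import cv2
for c in['side','top']:
    im=cv2.imread(f'pics/{c}0.png');cv2.imwrite(f'pics/{c}0b.png',cv2.resize(im,(800,600),interpolation=cv2.INTER_CUBIC))
E
```

```text
(no output)
```

View pics/side0b.png

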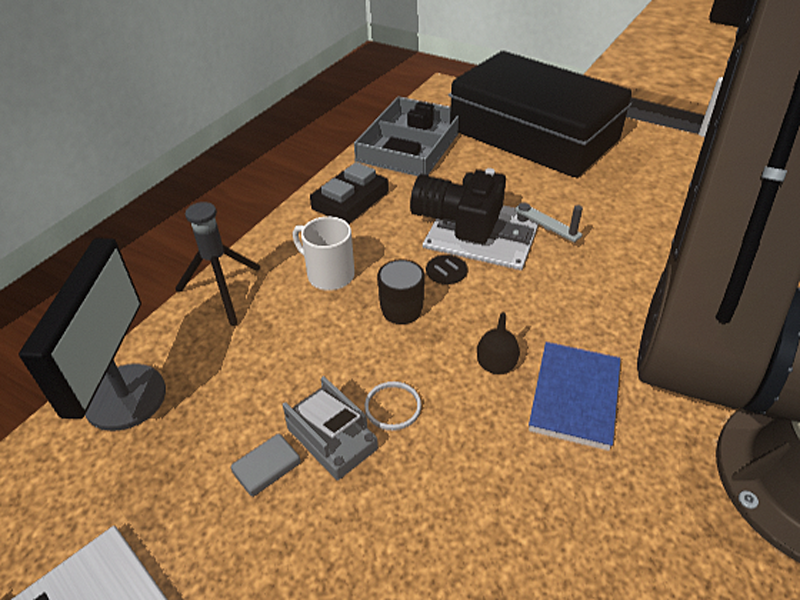

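View pics/top0b.png

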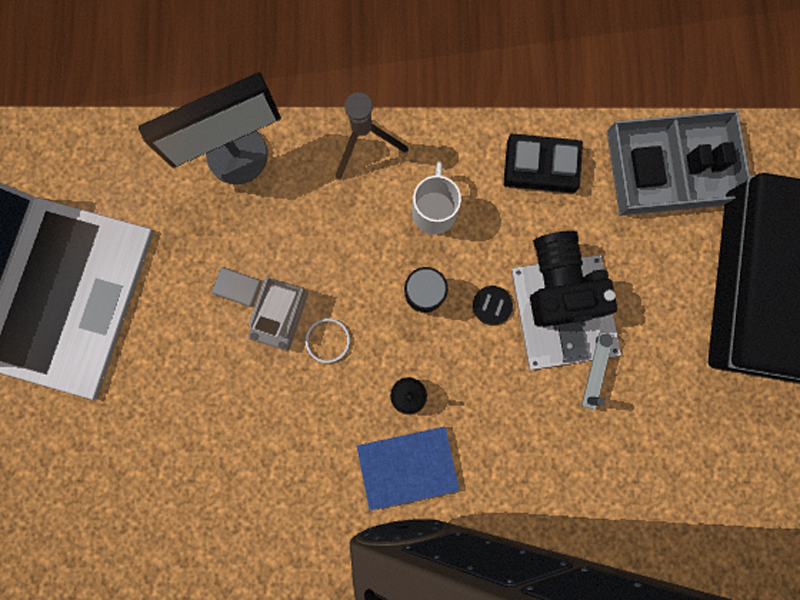

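The side view shows the camera on its cradle with the keeper open towards the robot (post top about (577,207), hinge about (523,210)). The release box is at about (330,425), with the dark pad at (342,420). In the top view the hinge is about (605,340), the post (597,401) and the pad (268,325). I'll zoom in for exact pixels.

```bash
python3 - <<'E'
import cv2,numpy as np
t=cv2.imread('pics/top0.png');s=cv2.imread('pics/side0.png')
def crop(im,u,v):  # 80x60 at 5x, ticks each 10px
    c=cv2.resize(im[v:v+60,u:u+80],(400,300),interpolation=cv2.INTER_CUBIC)
    for k in range(0,80,10):
        cv2.line(c,(k*5,0),(k*5,6),(0,0,255),1);cv2.putText(c,str(u+k),(k*5,16),0,.35,(0,0,255),1)
    for k in range(0,60,10):
        cv2.line(c,(0,k*5),(6,k*5),(0,0,255),1);cv2.putText(c,str(v+k),(8,k*5+4),0,.35,(0,0,255),1)
    return c
a=np.vstack([np.hstack([crop(t,365,232),crop(s,345,132)]),np.hstack([crop(t,160,190),crop(s,195,265)])])
cv2.imwrite('pics/crops.png',a)
E
```

```text
(no output)
```

View pics/crops.png

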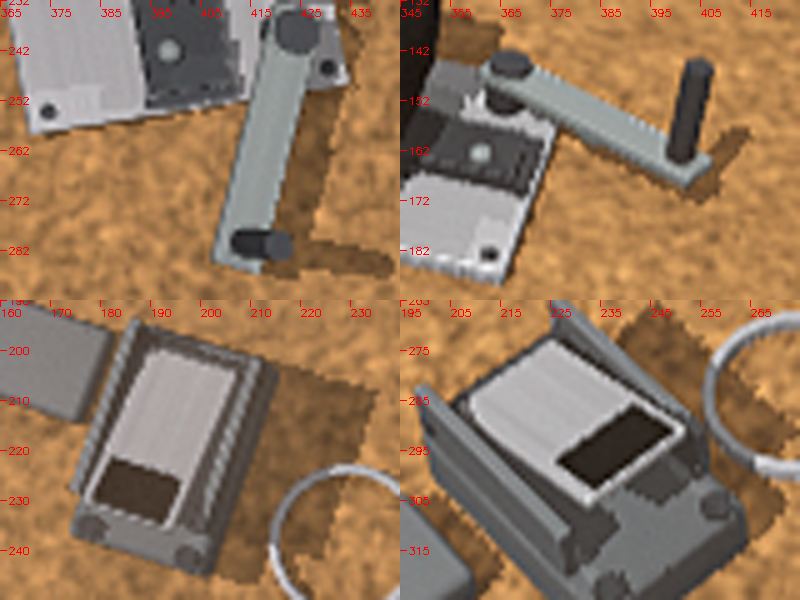

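The crops show the keeper hinge knob at top (424.6,238) and side (367.4,144.6). The post top is at top (421.4,281.2) and side (404.8,145.2). The pad centre is at top (187.2,228) and side (238.4,294.4).

```bash
cat > h.py <<'E'
from rig import *
import cv2,numpy as np
M={c:camera_model(c) for c in('side','top')}
P={c:np.array(m['K'])@np.c_[m['R'],m['t']] for c,m in M.items()}
def tri(t,s):
    X=cv2.triangulatePoints(P['top'],P['side'],np.float64(t).reshape(2,1),np.float64(s).reshape(2,1));X=(X[:3]/X[3]).ravel()
    e=[np.round((p@np.r_[X,1])[:2]/(p@np.r_[X,1])[2]-q,1) for p,q in((P['top'],t),(P['side'],s))]
    return np.round(X,1),e
def plane(c,uv,z):
    p=P[c];H=np.c_[p[:,0],p[:,1],p[:,2]*z+p[:,3]];x=np.linalg.solve(H,[*uv,1]);return np.round(x[:2]/x[2],1)
E
python3 - <<'E'
from h import *
print('hinge',tri((424.6,238),(367.4,144.6)));print('post',tri((421.4,281.2),(404.8,145.2)),plane('top',(421.4,281.2),90),plane('side',(404.8,145.2),90))
print('pad',tri((187.2,228),(238.4,294.4)),plane('top',(187.2,228),70),plane('side',(238.4,294.4),70))
b=plane('top',(199.4,261.4-190+0),47) if 0 else plane('top',(199.4,261.4),47)
print('paddle back',b)
print('cradle corners top',[plane('top',(u/1.4286,v/1.4286),10) for u,v in((514,268),(603,256),(620,353),(531,369))])
print('box paddle front/back',plane('top',(160+25.4,190+43.2),73),plane('top',(160+39.4,190+11.4),46))
print('paddle side front/back',plane('side',(195+(640-400)/5,265+(457-300)/5),73),plane('side',(195+(512-400)/5,265+(370-300)/5),46))
m=camera_model('wrist');print({k:np.round(v,3).tolist() for k,v in m.items()})
E
```

```text
hinge (array([ 522. , -315.9,   32. ]), [array([-0.1, -0.3]), array([0.3, 0. ])])
post (array([ 421.5, -287.5,   83.5]), [array([-0.2, -0.7]), array([0.7, 0. ])]) [ 420.1 -285.9] [ 421.2 -277.8]
pad (array([542. , 252.2,  66.4]), [array([-0.1, -0.2]), array([0.3, 0. ])]) [541.2 251.2] [540.8 254.3]
paddle back [463.9 224.6]
cradle corners top [array([ 648.5, -166.2]), array([ 670.3, -323.3]), array([ 500.2, -345.4]), array([ 472.6, -191.4])]
box paddle front/back [528.8 254.4] [607.6 228.7]
paddle side front/back [530.2 255.6] [605.1 231.6]
{'K': [[325.192, 0.0, 278.601], [0.0, 325.192, 207.784], [0.0, 0.0, 1.0]], 'mount': [[-0.001, -0.964, -0.267, 75.231], [1.0, -0.002, 0.0, 0.167], [-0.001, -0.267, 0.964, -169.226], [0.0, 0.0, 0.0, 1.0]]}
```

Each point triangulates consistently:

| Check | Measured | Expected |
|---|---|---|
| Hinge to post | 104.4 mm | 105 mm |
| Hinge from cradle corners | (521,-315) | (522,-316) triangulated |
| Hinge height | 32 mm | 35 mm |
| Pad height | 66 mm | 70 mm |

From these, cradle yaw is about 8.2° and the keeper about 1.15 rad open. I'll push the post with closed fingers, using the tool's +x face and turning with the arc.

```bash
cat >> h.py <<'E'
from scipy.spatial.transform import Rotation as Ro
def rdown(deg):
    a=np.radians(deg);return np.array([[np.cos(a),np.sin(a),0],[np.sin(a),-np.cos(a),0],[0,0,-1]])
def rel(targets):
    o=get_obs();R=np.array(o['tool_rot']);p=np.array(o['eef_pos'])
    print('at',np.round(p,1),'yaw',round(np.degrees(np.arctan2(R[1,0],R[0,0])),1),'F',np.round(o['contact_force'],1),'t',round(o['clock'],2))
    for x,y,z,yaw in targets:
        print(np.round(R.T@(np.array([x,y,z])-p)/1000,4),np.round(Ro.from_matrix(R.T@rdown(yaw)).as_rotvec(degrees=True),1))
H=np.array([521.7,-315.6]);C=8.2
def keep(phi,back,z):   # TCP target behind the post at keeper angle phi
    th=np.radians(90+C)+phi;t=np.array([np.sin(th),-np.cos(th)])
    q=H+105*np.array([np.cos(th),np.sin(th)])-back*t
    return (*q,z,np.degrees(np.arctan2(t[1],t[0])))
E
python3 -c "
from h import *
rel([keep(1.15,32,214),keep(1.15,32,50)])"
```

```text
at [ 141.8 -608.7  214.7] yaw 13.1 F [ 0.4 -0.3 -0.2] t 1.4
[ 0.3292 -0.2223  0.0006] [  0.   0. -61.]
[ 0.3292 -0.2223  0.1646] [  0.   0. -61.]
```

```bash
python3 -m jog '[{"x":0.033,"y":-0.022,"wz":-6,"gripper":1},{"x":0.066,"y":-0.044,"wz":-12,"gripper":1},{"x":0.1,"y":-0.067,"wz":-18,"gripper":1},{"x":0.133,"y":-0.09,"wz":-24,"gripper":1},{"x":0.166,"y":-0.112,"wz":-30,"gripper":1},{"x":0.2,"y":-0.135,"wz":-37,"gripper":1},{"x":0.233,"y":-0.157,"wz":-43,"gripper":1},{"x":0.266,"y":-0.18,"wz":-49,"gripper":1},{"x":0.3,"y":-0.202,"wz":-55,"gripper":1},{"x":0.329,"y":-0.222,"wz":-61,"gripper":1},{"x":0.329,"y":-0.222,"wz":-61,"gripper":1},{"x":0.329,"y":-0.222,"wz":-61,"gripper":1}]' 20; python3 -c "
from h import *
rel([keep(1.15,32,50)])
cv2.imwrite('pics/w1.png',cv2.resize(grab_frame('wrist'),(800,600))[...,::-1])"
```

```text
at [ 141.8 -608.7  214.7] yaw 13.1 F [ 0.4 -0.3 -0.2] t 1.4
[ 0.3292 -0.2223  0.1646] [  0.   0. -61.]$[0]: bad value
```

View pics/w1.png

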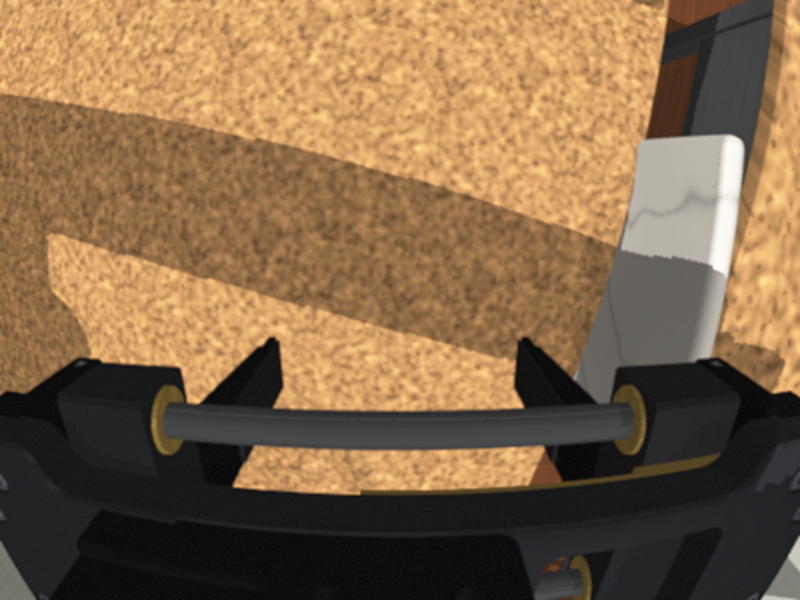

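The call was refused and the arm didn't move; the wrist picture just shows the open fingers at the start pose. I'll test the format with a single row.

```bash
python3 -m jog '[{"x":0.033,"y":-0.022,"z":0.0,"wx":0.0,"wy":0.0,"wz":-6.0,"gripper":1.0}]' 20; python3 -m jog --help | head -20
```

```text
clock: 1.55
eef_pos: [167.2, -581.6, 214.2]
tool_rot: [[0.946, 0.325, -0.0], [0.325, -0.946, -0.001], [-0.001, 0.001, -1.0]]
contact_force: [0.3, 0.3, 0.5]
gripper_width: 0.962invalid input: not JSON, or not a number
```

All fields have to be given.

```bash
python3 -c "
from h import *
rel([keep(1.15,32,214),keep(1.15,32,50)])"
```

```text
at [ 167.2 -581.6  214.2] yaw 19.0 F [0.3 0.3 0.5] t 1.55
[ 3.173e-01 -1.702e-01 -2.000e-04] [  0.    0.1 -55.1]
[ 0.3174 -0.1703  0.1638] [  0.    0.1 -55.1]
```

```bash
python3 -m jog '[{"x":0.032,"y":-0.017,"z":0,"wx":0,"wy":0,"wz":-5.5,"gripper":1},{"x":0.064,"y":-0.034,"z":0,"wx":0,"wy":0,"wz":-11,"gripper":1},{"x":0.096,"y":-0.051,"z":0,"wx":0,"wy":0,"wz":-16.5,"gripper":1},{"x":0.128,"y":-0.068,"z":0,"wx":0,"wy":0,"wz":-22,"gripper":1},{"x":0.16,"y":-0.085,"z":0,"wx":0,"wy":0,"wz":-27.5,"gripper":1},{"x":0.192,"y":-0.102,"z":0,"wx":0,"wy":0,"wz":-33,"gripper":1},{"x":0.224,"y":-0.119,"z":0,"wx":0,"wy":0,"wz":-38.5,"gripper":1},{"x":0.256,"y":-0.136,"z":0,"wx":0,"wy":0,"wz":-44,"gripper":1},{"x":0.288,"y":-0.153,"z":0,"wx":0,"wy":0,"wz":-49.5,"gripper":1},{"x":0.317,"y":-0.17,"z":0,"wx":0,"wy":0,"wz":-55,"gripper":1},{"x":0.317,"y":-0.17,"z":0,"wx":0,"wy":0,"wz":-55,"gripper":1}]' 20; python3 -c "
from h import *
rel([keep(1.15,32,50)])
cv2.imwrite('pics/w2.png',cv2.resize(grab_frame('wrist'),(800,600))[...,::-1])"
```

```text
clock: 2.65
eef_pos: [413.5, -315.4, 214.0]
tool_rot: [[0.27, 0.963, 0.0], [0.963, -0.27, -0.001], [-0.001, 0.0, -1.0]]
contact_force: [-0.9, -0.7, 0.7]
gripper_width: 0.047
at [ 413.5 -315.4  214. ] yaw 74.3 F [-0.9 -0.7  0.7] t 2.65
[-0.0024 -0.001   0.164 ] [0.  0.  0.2]
```

View pics/w2.png

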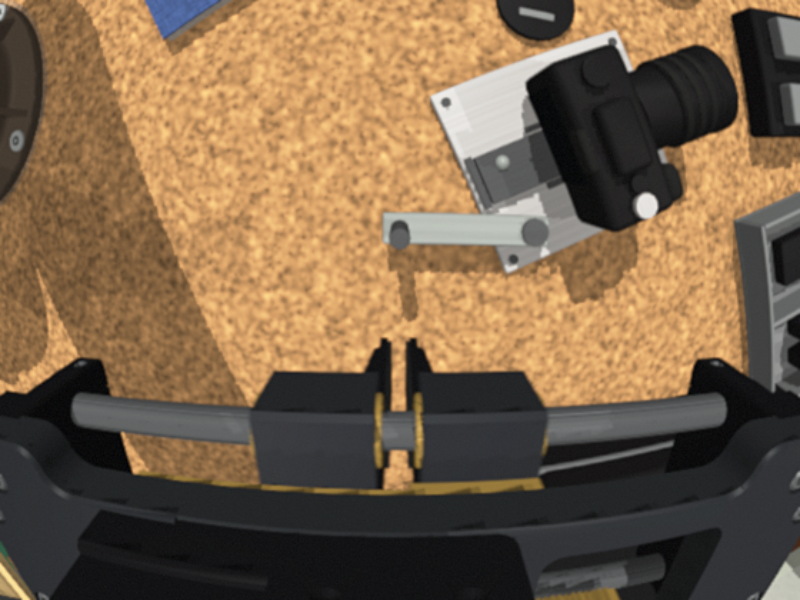

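The fingers are closed and lined up with the post (400,240), and the bar runs right to the hinge at (535,232). Next I descend.

```bash
python3 -m jog '[{"x":-0.002,"y":0,"z":0.04,"wx":0,"wy":0,"wz":0,"gripper":1},{"x":-0.002,"y":0,"z":0.08,"wx":0,"wy":0,"wz":0,"gripper":1},{"x":-0.002,"y":0,"z":0.12,"wx":0,"wy":0,"wz":0,"gripper":1},{"x":-0.002,"y":0,"z":0.16,"wx":0,"wy":0,"wz":0,"gripper":1},{"x":-0.002,"y":0,"z":0.162,"wx":0,"wy":0,"wz":0,"gripper":1},{"x":-0.002,"y":0,"z":0.162,"wx":0,"wy":0,"wz":0,"gripper":1}]'; python3 -c "
from h import *
rel([keep(p,17,52) for p in np.linspace(1.15,.25,11)])"
```

```text
clock: 3.3
eef_pos: [411.7, -319.4, 52.2]
tool_rot: [[0.275, 0.961, -0.001], [0.961, -0.275, -0.0], [-0.001, -0.001, -1.0]]
contact_force: [-0.2, -1.0, 0.4]
gripper_width: 0.006
at [ 411.7 -319.4   52.2] yaw 74.0 F [-0.2 -1.   0.4] t 3.3
[ 0.0168 -0.0003  0.0002] [-0.1  0.  -0.1]
[ 0.0263 -0.0014  0.0001] [-0.1  0.   5.1]
[ 0.0359 -0.0016  0.0001] [-0.   0.  10.3]
[ 0.0455 -0.001   0.0001] [-0.   0.  15.4]
[0.0549 0.0004 0.0001] [-0.   0.  20.6]
[0.0642 0.0028 0.0001] [-0.   0.1 25.7]
[0.0732 0.0059 0.0001] [-0.   0.1 30.9]
[0.082  0.0098 0.0001] [-0.   0.1 36. ]
[0.0903 0.0145 0.0001] [-0.   0.1 41.2]
[0.0982 0.02   0.0001] [-0.   0.1 46.4]
[1.055e-01 2.610e-02 1.000e-04] [-0.   0.1 51.5]
```

```bash
python3 -m jog '[{"x":0.01,"y":0,"z":0,"wx":0,"wy":0,"wz":0,"gripper":1},{"x":0.017,"y":0,"z":0,"wx":0,"wy":0,"wz":0,"gripper":1},{"x":0.026,"y":-0.001,"z":0,"wx":0,"wy":0,"wz":5,"gripper":1},{"x":0.036,"y":-0.0015,"z":0,"wx":0,"wy":0,"wz":10,"gripper":1},{"x":0.0455,"y":-0.001,"z":0,"wx":0,"wy":0,"wz":15.5,"gripper":1},{"x":0.055,"y":0.0005,"z":0,"wx":0,"wy":0,"wz":20.5,"gripper":1},{"x":0.064,"y":0.003,"z":0,"wx":0,"wy":0,"wz":25.5,"gripper":1},{"x":0.073,"y":0.006,"z":0,"wx":0,"wy":0,"wz":31,"gripper":1},{"x":0.082,"y":0.01,"z":0,"wx":0,"wy":0,"wz":36,"gripper":1},{"x":0.09,"y":0.0145,"z":0,"wx":0,"wy":0,"wz":41,"gripper":1},{"x":0.098,"y":0.02,"z":0,"wx":0,"wy":0,"wz":46.5,"gripper":1},{"x":0.1055,"y":0.026,"z":0,"wx":0,"wy":0,"wz":51.5,"gripper":1}]'; python3 -c "
from h import *
rel([keep(p,17,52) for p in (.25,.2,.15,.1,.07,.04)])
cv2.imwrite('pics/w3.png',cv2.resize(grab_frame('wrist'),(800,600))[...,::-1])"
```

```text
clock: 4.5
eef_pos: [466.2, -224.3, 53.5]
tool_rot: [[0.925, 0.38, 0.0], [0.38, -0.925, -0.001], [-0.0, 0.001, -1.0]]
contact_force: [-3.2, -2.9, 0.5]
gripper_width: 0.007
at [ 466.2 -224.3   53.5] yaw 22.4 F [-3.2 -2.9  0.5] t 4.5
[-0.0007  0.0006  0.0015] [ 0.1  0.  -0.2]
[ 0.0046 -0.0001  0.0015] [0.1 0.  2.7]
[ 0.0099 -0.0006  0.0015] [0.1 0.  5.6]
[ 0.0152 -0.0008  0.0015] [0.1 0.  8.4]
[ 0.0184 -0.0008  0.0015] [ 0.1  0.  10.1]
[ 0.0216 -0.0007  0.0015] [ 0.1  0.  11.9]
```

View pics/w3.png

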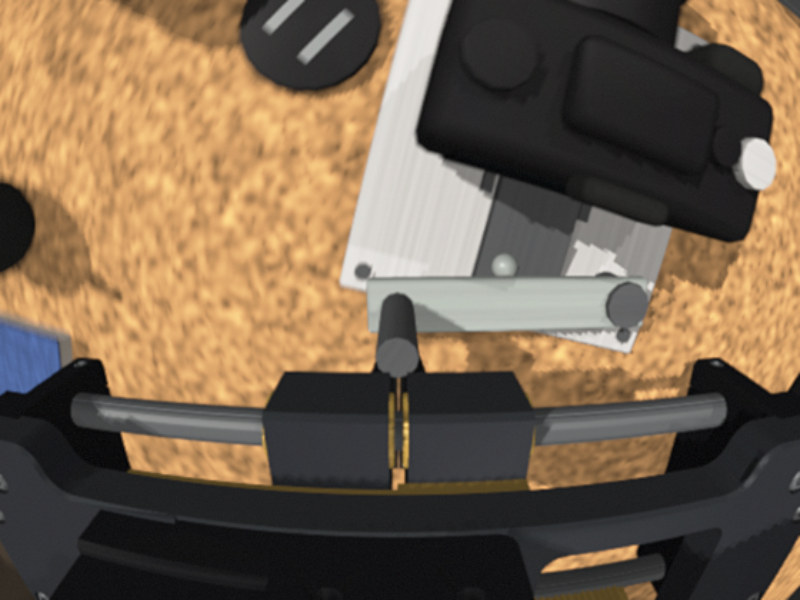

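The post (398,350) rests centred on the fingers, and the bar is just reaching the spring ball (503,265). I push on past the crest.

```bash
python3 -m jog '[{"x":0.0045,"y":0,"z":0,"wx":0,"wy":0,"wz":2.5,"gripper":1},{"x":0.01,"y":-0.0005,"z":0,"wx":0,"wy":0,"wz":5.5,"gripper":1},{"x":0.015,"y":-0.001,"z":0,"wx":0,"wy":0,"wz":8.5,"gripper":1},{"x":0.0185,"y":-0.001,"z":0,"wx":0,"wy":0,"wz":10,"gripper":1},{"x":0.0215,"y":-0.001,"z":0,"wx":0,"wy":0,"wz":12,"gripper":1},{"x":0.0215,"y":-0.001,"z":0,"wx":0,"wy":0,"wz":12,"gripper":1},{"x":0.0215,"y":-0.001,"z":0,"wx":0,"wy":0,"wz":12,"gripper":1}]'; python3 -c "
from h import *
rel([keep(p,17,52) for p in (.04,.02,0,-.02)])
cv2.imwrite('pics/w4.png',cv2.resize(grab_frame('wrist'),(800,600))[...,::-1])"
```

```text
clock: 5.25
eef_pos: [486.8, -214.8, 54.3]
tool_rot: [[0.984, 0.178, 0.002], [0.178, -0.984, -0.002], [0.001, 0.002, -1.0]]
contact_force: [-0.6, 0.8, 0.1]
gripper_width: 0.003
at [ 486.8 -214.8   54.3] yaw 10.2 F [-0.6  0.8  0.1] t 5.25
[-0.001   0.0005  0.0023] [ 0.1 -0.1 -0.3]
[0.0011 0.0002 0.0023] [ 0.1 -0.1  0.9]
[ 0.0032 -0.0001  0.0023] [ 0.1 -0.1  2. ]
[ 0.0053 -0.0004  0.0023] [ 0.1 -0.1  3.2]
```

View pics/w4.png

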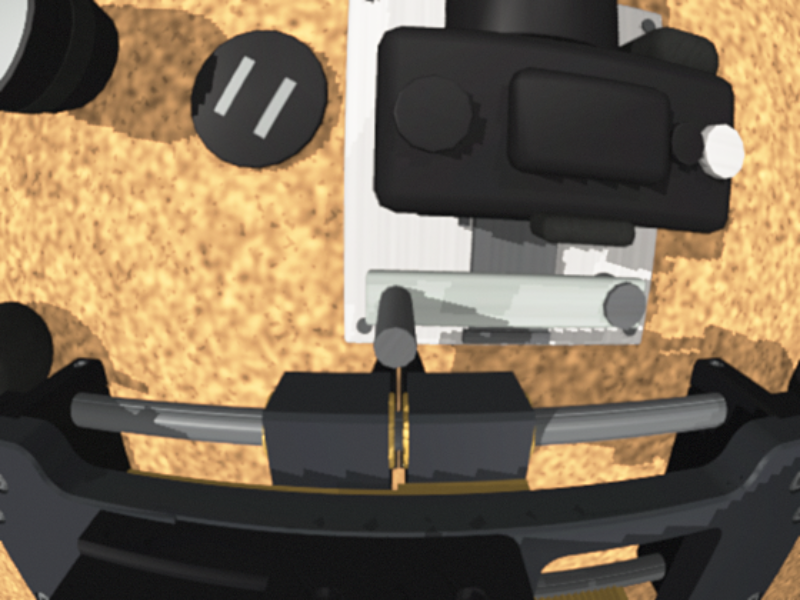

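The force dropped to about 0 and the post moved off the fingers, so it snapped over the crest. A gentle extra push should confirm the stop.

```bash
python3 -m jog '[{"x":0.002,"y":0,"z":0,"wx":0,"wy":0,"wz":1,"gripper":1},{"x":0.0035,"y":0,"z":0,"wx":0,"wy":0,"wz":2,"gripper":1},{"x":0.0035,"y":0,"z":0,"wx":0,"wy":0,"wz":2,"gripper":1}]'; python3 -m jog '[{"x":0.002,"y":0,"z":0,"wx":0,"wy":0,"wz":0,"gripper":1},{"x":0.002,"y":0,"z":0,"wx":0,"wy":0,"wz":0,"gripper":1}]'
```

```text
clock: 5.6
eef_pos: [489.5, -214.1, 54.2]
tool_rot: [[0.99, 0.142, -0.0], [0.142, -0.99, -0.001], [-0.0, 0.001, -1.0]]
contact_force: [-4.2, -1.0, 3.4]
gripper_width: 0.007
clock: 5.8
eef_pos: [489.9, -213.9, 54.1]
tool_rot: [[0.99, 0.142, -0.004], [0.142, -0.99, -0.001], [-0.004, 0.0, -1.0]]
contact_force: [-12.8, -4.7, 6.9]
gripper_width: 0.005
```

13 N with only 0.4 mm of travel confirms the bar is on its stop. I back off and lift.

```bash
python3 -m jog '[{"x":-0.012,"y":0,"z":0,"wx":0,"wy":0,"wz":0,"gripper":1},{"x":-0.03,"y":0,"z":-0.005,"wx":0,"wy":0,"wz":0,"gripper":1},{"x":-0.045,"y":0,"z":-0.04,"wx":0,"wy":0,"wz":0,"gripper":1},{"x":-0.045,"y":0,"z":-0.085,"wx":0,"wy":0,"wz":0,"gripper":1},{"x":-0.045,"y":0,"z":-0.13,"wx":0,"wy":0,"wz":0,"gripper":1},{"x":-0.045,"y":0,"z":-0.13,"wx":0,"wy":0,"wz":0,"gripper":1}]'; python3 -c "
from h import *
rel([(541.5,252,180,-18),(541.5,252,85,-18)])
ims=[]
cv2.imwrite('pics/t5.png',cv2.resize(grab_frame('top')[160:310,340:540],(800,600),interpolation=cv2.INTER_CUBIC)[...,::-1])"
```

```text
clock: 6.4
eef_pos: [447.2, -221.3, 189.4]
tool_rot: [[0.99, 0.141, 0.004], [0.141, -0.99, -0.006], [0.003, 0.006, -1.0]]
contact_force: [0.6, -0.2, -1.2]
gripper_width: 0.002
at [ 447.2 -221.3  189.4] yaw 8.1 F [ 0.6 -0.2 -1.2] t 6.4
[ 0.1602 -0.4553  0.0071] [ 0.3 -0.3 26.1]
[ 0.1599 -0.4559  0.1021] [ 0.3 -0.3 26.1]
```

View pics/t5.png

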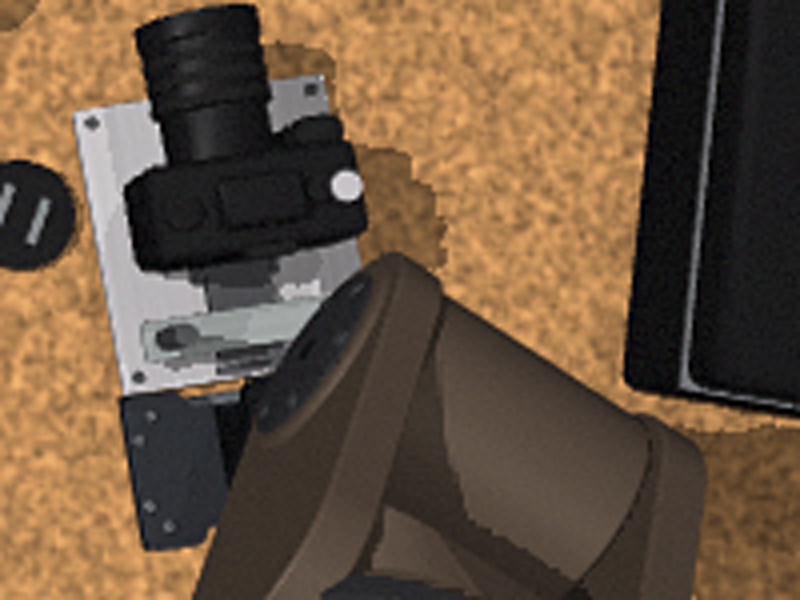

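The bar (160–320, 330) lies parallel to the cradle's edge, so it is shut, and the camera looks unmoved. Now over to the pad.

```bash
python3 -m jog '[{"x":0.014,"y":-0.04,"z":0,"wx":0,"wy":0,"wz":2,"gripper":1},{"x":0.028,"y":-0.08,"z":0,"wx":0,"wy":0,"wz":4.5,"gripper":1},{"x":0.042,"y":-0.12,"z":0,"wx":0,"wy":0,"wz":7,"gripper":1},{"x":0.056,"y":-0.16,"z":0,"wx":0,"wy":0,"wz":9,"gripper":1},{"x":0.07,"y":-0.2,"z":0,"wx":0,"wy":0,"wz":11.5,"gripper":1},{"x":0.085,"y":-0.24,"z":0,"wx":0,"wy":0,"wz":14,"gripper":1},{"x":0.099,"y":-0.28,"z":0,"wx":0,"wy":0,"wz":16,"gripper":1},{"x":0.113,"y":-0.32,"z":0,"wx":0,"wy":0,"wz":18.5,"gripper":1},{"x":0.127,"y":-0.36,"z":0,"wx":0,"wy":0,"wz":21,"gripper":1},{"x":0.141,"y":-0.4,"z":0,"wx":0,"wy":0,"wz":23.5,"gripper":1},{"x":0.154,"y":-0.435,"z":0,"wx":0,"wy":0,"wz":25,"gripper":1},{"x":0.16,"y":-0.4555,"z":0.007,"wx":0,"wy":0,"wz":26,"gripper":1}]'; python3 -m jog '[{"x":0,"y":0,"z":0,"wx":0,"wy":0,"wz":0,"gripper":1}]' >/dev/null;python3 -c "
from h import *
rel([(541.5,252,85,-18)])
cv2.imwrite('pics/w6.png',cv2.resize(grab_frame('wrist'),(800,600))[...,::-1])
# predicted wrist pixel of the pad
m=camera_model('wrist');o=get_obs();T=np.array(m['mount']);K=np.array(m['K'])
for X in ([541.5,252,70],):
    c=np.linalg.inv(T)@np.r_[np.array(o['tool_rot']).T@(np.array(X)-o['eef_pos']),1];v=c[:3]/np.linalg.norm(c[:3])
    th=np.arccos(v[2]);d=v[:2]/np.linalg.norm(v[:2]);print((K[:2,2]+K[0,0]*th*d)*800/560)
"
```

```text
clock: 7.65
eef_pos: [540.4, 255.3, 177.0]
tool_rot: [[0.952, -0.306, 0.001], [-0.306, -0.952, -0.004], [0.002, 0.003, -1.0]]
contact_force: [-0.7, -0.7, -0.0]
gripper_width: 0.007
at [539.5 257.1 174.7] yaw -17.7 F [-0.8 -0.6 -0.2] t 7.75
[0.0035 0.0038 0.0897] [0.3 0.  0.3]
[402.1099654  290.67198017]
```

View pics/w6.png

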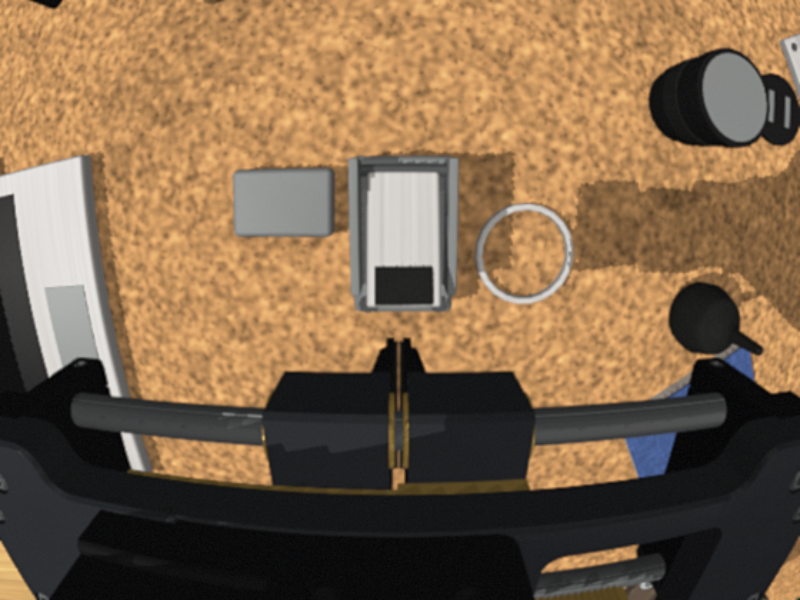

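The pad shows at (404,285) against a prediction of (402,291), which agrees within about 3 mm, and the tool is aligned with the box. I descend to just above it.

```bash
python3 -m jog '[{"x":0.004,"y":0.004,"z":0.03,"wx":0,"wy":0,"wz":0,"gripper":1},{"x":0.004,"y":0.004,"z":0.06,"wx":0,"wy":0,"wz":0,"gripper":1},{"x":0.005,"y":0.004,"z":0.083,"wx":0,"wy":0,"wz":0,"gripper":1},{"x":0.005,"y":0.004,"z":0.088,"wx":0,"wy":0,"wz":0,"gripper":1},{"x":0.005,"y":0.004,"z":0.088,"wx":0,"wy":0,"wz":0,"gripper":1},{"x":0.005,"y":0.004,"z":0.088,"wx":0,"wy":0,"wz":0,"gripper":1}]'; python3 -c "
from h import *
rel([(542.5,252,z,-17.5) for z in(76,73,70,66,63,61)])"
```

```text
clock: 8.4
eef_pos: [543.3, 249.9, 88.0]
tool_rot: [[0.952, -0.305, -0.001], [-0.305, -0.952, -0.004], [0.0, 0.004, -1.0]]
contact_force: [-0.3, -0.2, 1.4]
gripper_width: 0.005
at [543.3 249.9  88. ] yaw -17.8 F [-0.3 -0.2  1.4] t 8.4
[-0.0014 -0.0018  0.012 ] [ 0.2 -0.  -0.3]
[-0.0014 -0.0018  0.015 ] [ 0.2 -0.  -0.3]
[-0.0014 -0.0018  0.018 ] [ 0.2 -0.  -0.3]
[-0.0014 -0.0018  0.022 ] [ 0.2 -0.  -0.3]
[-0.0014 -0.0018  0.025 ] [ 0.2 -0.  -0.3]
[-0.0014 -0.0019  0.027 ] [ 0.2 -0.  -0.3]
```

```bash
python3 -m jog '[{"x":0,"y":-0.002,"z":0.006,"wx":0,"wy":0,"wz":0,"gripper":1},{"x":0,"y":-0.002,"z":0.012,"wx":0,"wy":0,"wz":0,"gripper":1},{"x":0,"y":-0.002,"z":0.012,"wx":0,"wy":0,"wz":0,"gripper":1}]' | grep -E 'eef|force'; python3 -m jog '[{"x":0,"y":0,"z":0.003,"wx":0,"wy":0,"wz":0,"gripper":1},{"x":0,"y":0,"z":0.003,"wx":0,"wy":0,"wz":0,"gripper":1}]' | grep -E 'eef|force';python3 -m jog '[{"x":0,"y":0,"z":0.003,"wx":0,"wy":0,"wz":0,"gripper":1},{"x":0,"y":0,"z":0.003,"wx":0,"wy":0,"wz":0,"gripper":1}]' | grep -E 'eef|force'
```

```text
eef_pos: [543.6, 251.8, 75.6]
contact_force: [-0.0, -0.3, -0.5]
eef_pos: [543.4, 251.9, 72.4]
contact_force: [-0.5, 1.1, 3.2]
eef_pos: [543.2, 252.0, 69.3]
contact_force: [-1.8, 1.5, 4.5]
```

Contact came at about z 73, as predicted. The half-press target is a TCP z of about 60.5–61.

```bash
python3 -m jog '[{"x":0,"y":0,"z":0.002,"wx":0,"wy":0,"wz":0,"gripper":1},{"x":0,"y":0,"z":0.004,"wx":0,"wy":0,"wz":0,"gripper":1},{"x":0,"y":0,"z":0.005,"wx":0,"wy":0,"wz":0,"gripper":1},{"x":0,"y":0,"z":0.005,"wx":0,"wy":0,"wz":0,"gripper":1}]' | grep -E 'eef|force'; python3 -m jog '[{"x":0,"y":0,"z":0.0025,"wx":0,"wy":0,"wz":0,"gripper":1},{"x":0,"y":0,"z":0.0025,"wx":0,"wy":0,"wz":0,"gripper":1},{"x":0,"y":0,"z":0.0025,"wx":0,"wy":0,"wz":0,"gripper":1}]' | grep -E 'eef|force'
```

```text
eef_pos: [543.3, 252.0, 64.3]
contact_force: [-1.0, 0.0, 5.4]
eef_pos: [543.3, 252.0, 62.0]
contact_force: [-2.2, -0.6, 6.7]
```

```bash
python3 -m jog '[{"x":0,"y":0,"z":0.001,"wx":0,"wy":0,"wz":0,"gripper":1},{"x":0,"y":0,"z":0.001,"wx":0,"wy":0,"wz":0,"gripper":1},{"x":0,"y":0,"z":0.001,"wx":0,"wy":0,"wz":0,"gripper":1},{"x":0,"y":0,"z":0.001,"wx":0,"wy":0,"wz":0,"gripper":1},{"x":0,"y":0,"z":0.001,"wx":0,"wy":0,"wz":0,"gripper":1},{"x":0,"y":0,"z":0.001,"wx":0,"wy":0,"wz":0,"gripper":1},{"x":0,"y":0,"z":0.001,"wx":0,"wy":0,"wz":0,"gripper":1}]' | grep -E 'eef|force'; python3 -c "
from h import *
a=cv2.resize(grab_frame('side')[240:340,180:280],(400,400),interpolation=cv2.INTER_CUBIC)
b=cv2.resize(grab_frame('top')[160:260,350:450],(400,400),interpolation=cv2.INTER_CUBIC)
cv2.imwrite('pics/f.png',np.hstack([a,b])[...,::-1]);rel([])
for l in('keeper_post','camera'):print(l,recognise(l,'top')[:1],recognise(l,'side')[:1])"
```

```text
eef_pos: [543.4, 252.1, 61.2]
contact_force: [-2.9, -0.1, 6.8]
at [543.3 252.1  61.2] yaw -17.7 F [-3.1  0.5  6.3] t 10.6
keeper_post [{'point': [516.9, -260.5, 35.1], 'p': 0.94}] [{'point': [612.9, 322.8, 20.3], 'p': 0.69}]
camera [{'point': [596.2, -232.9, 87.9], 'p': 0.59}] [{'point': [561.5, -208.9, 63.5], 'p': 0.7}]
```

View pics/f.png

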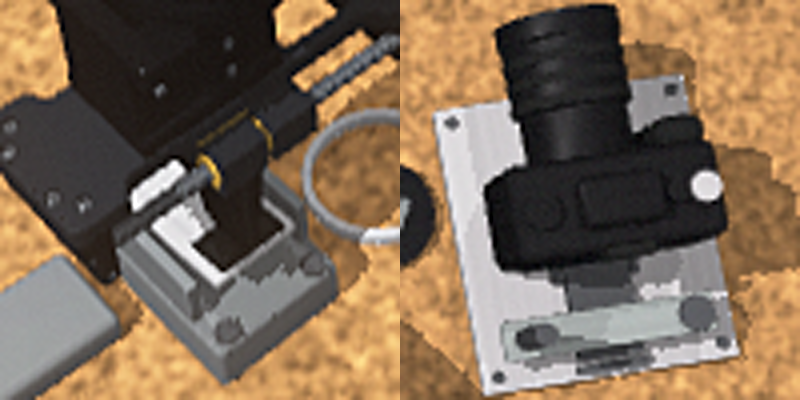

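The pad is level with the cheek tops under the fingers, and the bar is shut. One last numeric check on the bar angle (free-end middle at crop (506,341), hinge (697,313)), then I hand in.

```bash
python3 -c "
from h import *
px=lambda u,v:(350+(u-400)/4,160+v/4)
an=lambda a,b:np.degrees(np.arctan2(*(b-a)[::-1]))
h=plane('top',px(697,313),35);e=plane('top',px(506,341),35);print('bar',h,e,an(h,e)-90)
c=[plane('top',px(*p),10) for p in((435,115),(685,75),(738,352),(490,395))];print('plate',an(c[1],c[0])-90,an(c[2],c[3])-90,an(c[3],c[0]),an(c[2],c[1]))
o=get_obs();print(o['clock'],o['eef_pos'],o['contact_force'])"
```

```text
bar [ 520.4 -314.3] [ 503.4 -198.6] 8.358757655432825
plate 9.285593035275525 9.80743685831915 9.712962980521306 8.301189235057018
10.8 [543.32089117 252.07197844  61.2012681 ] [-3.11481808  0.74359775  6.28784792]
```

```bash
python3 -c "
from rig import *
print(finish_job())"
```

```text
the job is handed in; nothing more can be done
None
```

The keeper bar is shut in its detent, and I handed in with the closed fingers holding the paddle at half-press. No verdict was reported.

- **Keeper:** I pushed the post round its arc with closed fingers. The force fell to about 0 as the bar snapped over the crest. A further gentle push met the stop, at 13 N with only 0.4 mm of travel. In the last top view the bar lies at 8.4° and the cradle at 8.3–9.8°, which agrees within measurement error.
- **Camera and bystanders:** The camera and the things in view look unmoved in the pictures. I did not measure their positions exactly.
- **Paddle:** The fingers met it at about z 73 mm, as predicted. They finished at 61.2 mm, where the pad is about 12 mm down, or roughly 0.15–0.16 rad. The steady upward force was 6.3–6.8 N, and the pad looks level with the cheek tops.
- **Disagreements:**
  - The first move call was refused over its format, and the arm did not move.
  - In the final side picture the recogniser put `keeper_post` on the card case, which is clearly wrong, so I ignored it.
  - The measured pad height before pressing was 66 mm against 70 mm in the text; the contact height supported the text.

I handed in at about 10.8 s on the robot's clock.

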